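# Uncap the bridge block and hold it in the corner jig

## Task

Lift the loose plastic cap off the upright of the steel bridge block and set it, open side down, into the wooden cap holder. Then pick up the block, stand it flat on the corner jig's board with a long edge along the longer fence, and press it firmly into the corner so that it bears on both fences at once. The program finishes while the gripper still holds the block and keeps pressing it there: do not let go, and leave the other things on the desk where they are.

Things in the scene. Friction and masses are not known exactly. Their poses are not given: they have to be found in the camera images.
- block_mid (a point): Bridge block, bare steel, loose, about 0.35 kg, 46 high overall: a foot 44 (its x) x 80 (its y) x 12 high, with an upright 18 (x) x 56 (y) x 34 high standing centred on it. This point is the block's centre, 23 above its underside; z up. The block is the same after a half turn. It starts standing on the desk with the cap over its upright. (Sizes in mm.)
- block: The same block; the origin is the centre of the foot's underside, axes as block_mid. (Sizes in mm.)
- cap_mid (a point): Cap of plain grey plastic, about 30 g: hollow oblong box open below, outside 27 (its x) x 65 (its y) x 36 high, inside 21 x 59 x 30 deep. This point is its centre, 18 above its rim; z up. It starts loose over the block's upright (1.5 play all round, axes as the block's), its rim 16 and its top 52 above the desk; it must rise 30 to come free. (Sizes in mm.)
- cap: The same cap; the origin is the centre of its open lower rim. (Sizes in mm.)
- holder_floor (a point): Cap holder, a small pale wood tray fixed on the desk, 47 (its x) x 85 (its y) x 13 high: centre of the pocket's floor, 5 above the desk; z up. The pocket is 35 (x) x 73 (y), 8 deep: 4 play round the cap laid along y. Walls 6 thick; the two long sides are open over their middle 51, so fingers astride the cap can go down to the floor. (Sizes in mm.)
- corner_jig: Corner jig: plywood board fixed on the desk, 130 (its x) x 150 (its y) x 12 high, with a low aluminium fence along its +x edge (longer) and one along its +y edge (shorter), each 15 wide, tops 12 above the board and 24 above the desk. Origin: centre of the board's underside; z up. Board and fences are smooth (friction about 0.3). (Sizes in mm.)
- jig_seat (a point): Point on the jig board's top, 12 above the desk, straight under the block's centre when the block sits fully in the corner with its y along this y (either way round). Axes as the jig's: the longer fence's face is 22 away in +x, the shorter fence's face 40 away in +y; the board's centre is at x -28, y -20 from here. (Sizes in mm.)
- fence_long: Longer fence, aluminium, 15 x 150 x 12, along the jig's y at its +x edge; origin at the centre of its underside, axes as the jig's. Its inner face is 7.5 from the origin towards -x. (Sizes in mm.)
- fence_short: Shorter fence, aluminium, 99 x 15 x 12, along the jig's x at its +y edge; origin at the centre of its underside, axes as the jig's. Its inner face is 7.5 from the origin towards -y. (Sizes in mm.)
- flux_tin: Bystander: round flat tin, 52 across, 19 high; origin at the centre of its underside. (Sizes in mm.)
- tuner_box: Bystander: small oblong card box, 96 (x) x 67 (y) x 30 high; origin at the centre of its underside. (Sizes in mm.)
- spare_pot: Bystander: small control potentiometer standing on its round can, 33 x 25 x 29 high; origin under its can. (Sizes in mm.)
Not all that is in view belongs to the job. Leave any green or orange look-alike of the cap alone.

How it is judged:
On the way:
1. the cap sits in the holder, open side down and let go, while the block is not yet in the jig (horizontal distance between cap_mid and holder_floor below 0.009 m and z of cap_mid in the frame of holder_floor below 0.0205 m and angle between cap_mid's own z axis and vertical below 0.08 rad and angle between the y axis of cap_mid and the y axis of holder_floor, either way round below 0.3 rad and contact force between the fingers and cap below 0.05 N and horizontal distance between block_mid and jig_seat above 0.06 m), for 0.2 s.
At the end, for the whole second after the job is handed in: Cap in the holder's pocket, open side down, flat, let go. Block flat on the board (2.5 mm, 0.05 rad), within 4 mm and 0.05 rad of fully seated, long edge along the longer fence, still, over 1 N on each fence, the fingers holding it with over 1 N (horizontal distance between cap_mid and holder_floor below 0.009 m and z of cap_mid in the frame of holder_floor below 0.0205 m and angle between cap_mid's own z axis and vertical below 0.08 rad and angle between the y axis of cap_mid and the y axis of holder_floor, either way round below 0.3 rad and contact force between the fingers and cap below 0.05 N and horizontal distance between block_mid and jig_seat below 0.004 m and z of block_mid in the frame of jig_seat below 0.0255 m and angle between block_mid's own z axis and vertical below 0.05 rad and angle between the y axis of block_mid and the y axis of jig_seat, either way round below 0.05 rad and contact force between each of fence_long, fence_short, the fingers and block above 1 N and linear speed of block below 0.01 m/s); the arm keeps its last pose, push and grip.
It fails at once if a bystander (tin, card box or potentiometer) is moved more than 30 mm (distance of any of flux_tin, tuner_box, spare_pot from where it was at the start of the episode above 0.03 m).
It also fails if it takes over 72 s, if anything falls off the work surface, if the arm or the gripper's body presses on something with over 40 N, if the wrist force passes 120 N, or if a joint passes its speed limit or range.

## Robot

A 6-joint arm with a two-finger parallel gripper is mounted at the origin on a cart in front of the work surface, level with it; the furniture and walls round the work are solid. World frame = base frame: x ahead of the robot, y to its left, z up, the work surface at z = 0. Lengths are in m, angles in rad, forces in N, time in s.
With the tool pointing down it reaches from about 0.35 to 0.975 m from the base axis. Payload 4.9 kg.
Tool frame: the origin (TCP) lies on the front face of the gripper's body, between the roots of the fingers; the fingertips stand ctrl.finger_overhang ahead of it and the grasp point (between the pads) lies 54 mm ahead of it (ctrl.finger_overhang is the distance from the TCP to the fingertips, in m); z points along the fingers, y is the line along which they close (so a half turn about z gives the same grasp; the last joint's range is limited). The gripper opens to 85 mm and grips with 20 to 120 N. Pads are 22 mm wide; open, the fingers measure 114 mm over their backs; the gripper's body (76 mm by 85 mm) begins 54 mm behind the grasp point. The pads swing forward as they close: fully open they stand 13 mm farther back than shut.
Start: joints at [1.105, 0.053, 1.613, -0, 1.476, -0.119], TCP at [0.212, 0.588, 0.304] pointing down, gripper open.
Joint ranges: [-3.01, 3.01], [-1.01, 2.22], [0.06, 2.58], [-1.02, 4.17], [0.09, 2.62], [-3.14, 3.14]. Speed limits (rad/s): [2.57, 2.57, 3.14, 3.14, 3.14, 3.14].

## Interface

Orientations are given as a rotation vector (axis times angle).
In Python, from station import ctrl, vision gives the robot as it stands. The module is installed in compiled form; this text tells all that it offers.
- The arm moves only by the tool drive_tool, never from a script. Its argument "rows" is a list of rows, each a list of 2 entries, a list of its own where there are three numbers: the shift along the tool's x, y, z in m, then the turn about the tool's z in rad. A call has 1 to 10 rows; each row shifts and turns the commanded pose from where the row before left it, along the tool's axes as they then stand; what a row does not reach is not made up. A row lasts 1/10 s, in which the tool goes at most 50 mm and 8.59 degrees, less where a joint would pass 70% of its speed; a pose out of reach is approached as far as the arm can. A call with a gripper value outside its range is refused whole. "jaw" is the closure, from 0 (fully open) to 1 (shut), set as the call begins (left out, the last holds). The fingers move at their own pace and stop on an object; "grip_force" is the grip in N (left out, the last holds). Time passes only in rows, so rows that do not move let the fingers close. It gives the time, the measured TCP pose, the force, the opening and the grip force at its end, in the units of the state.
- ctrl.get_obs(): the state, without advancing time (a new reading comes with each control period).
- vision.get_image(name): name is "scene" or "top"; returns a dict with "image" (480x640x3 uint8, blue, green, red), "vertical_fov" (degrees; the focal length in pixels is half the picture's height over the tangent of half this angle, whatever the lens; pixels are square), "cx", "cy" (the principal point, pixels), "dist_coeffs" ([k1, k2, p1, p2, k3] as OpenCV has them; the pictures are not rectified), "R" (3x3) and "t" (3): a world point X has camera coordinates R X + t. Camera axes: x right, y down, z forward; pixel columns grow to the right and rows downward; lengths in m; the calibration is good to about 2 mm. A picture is of the moment at which its call begins. There is no depth.
- ctrl.finish_job(): hands the job in; it is judged then, once.
The state is a dict: "t": time; "q": joint angles; "dq": joint speeds; "effort": joint torques, N m; "tool_pos": TCP position; "tool_rot": TCP orientation; "contact_force": force on the tool from outside, world axes, zero at the start; "wrist_torque": the same for the moment, N m; "opening": finger opening in m; "grip_force": force on a finger pad.
Only numpy, scipy, OpenCV 4.12 (cv2) and the standard library are available. Lean on these libraries where they do the work, as an engineer would, in place of code of your own. Each camera call takes 0.05 s, during which the arm holds its last target. There are 200 camera calls.

## Working session

There is one attempt and no reset: what is moved stays moved. The work goes in short steps, Python scripts to look and compute and a tool call to move; the robot and the scene stay as the last step left them, time stands still between calls to the robot, and variables do not carry over. Pictures are saved under pics/ and viewed, at most 10 in all, crops included, and the job is handed in when it is done.

Besides the shell and the picture viewer there is one more tool, called after ">>>" by a JSON object that holds its "op" and its "data". drive_tool: Moves the arm, as the interface text tells. Its arguments: {"type":"object","properties":{"rows":{"type":"array","items":{"type":"array"}},"jaw":{"type":"number"},"grip_force":{"type":"number"}},"required":["rows"]}

```bash
mkdir -p pics; cat > h.py <<'E'
import numpy as np, cv2
from station import ctrl, vision
def cam(n):
    d=vision.get_image(n); h=d["image"].shape[0]
    f=h/2/np.tan(np.radians(d["vertical_fov"])/2)
    d["K"]=np.array([[f,0,d["cx"]],[0,f,d["cy"]],[0,0,1]]); d["D"]=np.array(d["dist_coeffs"],float)
    d["R"]=np.array(d["R"]); d["t"]=np.array(d["t"]); return d
def ray(d,px,z):
    u=cv2.undistortPoints(np.array(px,float).reshape(-1,1,2),d["K"],d["D"]).reshape(-1,2)
    v=np.c_[u,np.ones(len(u))]@d["R"]; c=-d["R"].T@d["t"]
    return c+v*((z-c[2])/v[:,2])[:,None]
def proj(d,X):
    return cv2.projectPoints(np.array(X,float).reshape(-1,1,3),cv2.Rodrigues(d["R"])[0],d["t"],d["K"],d["D"])[0].reshape(-1,2)
E
python3 - <<'E'
from h import *
for n in("scene","top"):
    d=cam(n); cv2.imwrite(f"pics/{n}0.png",d["image"]); print(n,-d["R"].T@d["t"],d["R"][2],d["K"][0,0])
o=ctrl.get_obs(); print(o, ctrl.finger_overhang)
E
```

```text
scene [ 0.13610793 -0.57127426  0.9749787 ] [ 0.32714055  0.53254364 -0.7806256 ] 494.5333232980581
top [0.31562249 0.03879881 1.25271565] [ 0.17334853  0.00177672 -0.98485894] 607.1084572497101
{'t': 0.1, 'q': array([ 1.10500208e+00,  5.33065982e-02,  1.61413457e+00,  6.28921512e-06,
        1.47597642e+00, -1.19017538e-01]), 'dq': array([ 3.11944248e-04, -1.35709455e-03, -5.89757281e-03,  7.20214731e-05,
        1.75285462e-03,  4.26542224e-04]), 'effort': array([ 2.60473371e-04, -3.94903457e+01, -3.71364641e+01, -1.50768774e-04,
        3.84004015e-03, -3.04461446e-05]), 'tool_pos': array([0.21223823, 0.58741843, 0.30278927]), 'tool_rot': array([-5.41899272e-01, -3.09396177e+00,  2.74162210e-03]), 'contact_force': array([ 0.38756822,  0.07828492, -0.48288657]), 'wrist_torque': array([-0.02179395, -0.0167937 ,  0.017883  ]), 'grip_force': 0.0, 'opening': 0.08550404811332749} 0.0726
```

View pics/top0.png

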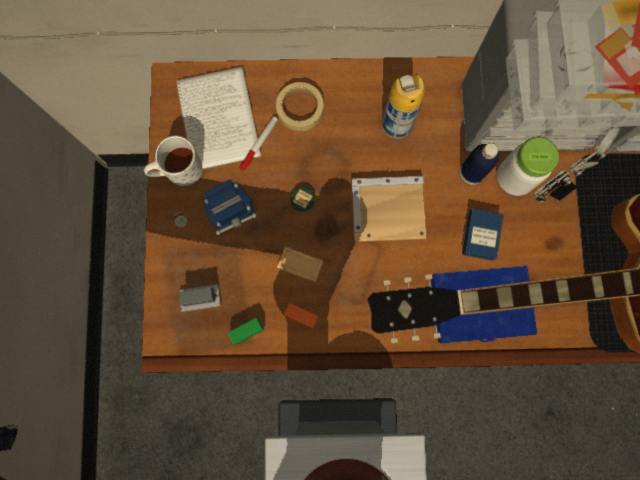

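View pics/scene0.png

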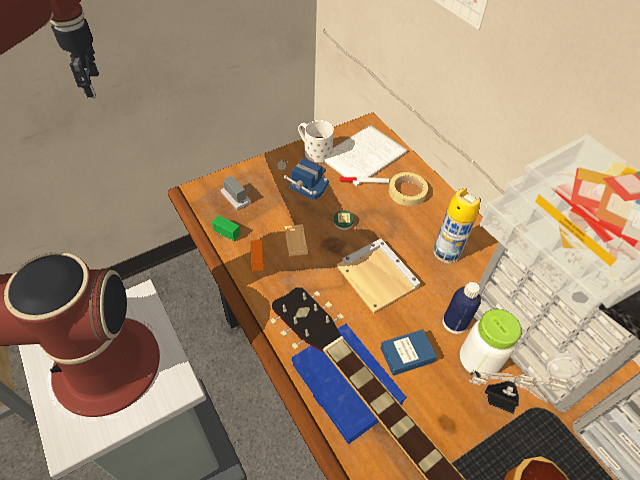

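Top view: the wanted grey cap on its steel block is at (200,297). Look-alikes are green at (246,331) and orange at (301,316). The holder is at (300,264). The jig is at (390,208), with its long fence along the top edge and its short fence at the left. In the scene view, the cap is at (235,188), green at (226,228), orange at (257,254), and the holder at (295,240). I choose the grey one and check it in a close crop.

```bash
python3 - <<'E'
from h import *
t=cv2.imread("pics/top0.png"); s=cv2.imread("pics/scene0.png")
r=lambda i,x,y,w,h,W,H: cv2.resize(i[y:y+h,x:x+w],(W,H),interpolation=cv2.INTER_CUBIC)
a=r(t,170,270,66,50,396,300); b=r(s,205,165,66,50,396,300)
c=r(t,267,239,66,50,396,300); e=r(t,340,165,100,76,396,300)
cv2.imwrite("pics/crop.png",np.vstack([np.hstack([a,b]),np.hstack([c,e])]))
E
```

```text
(no output)
```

View pics/crop.png

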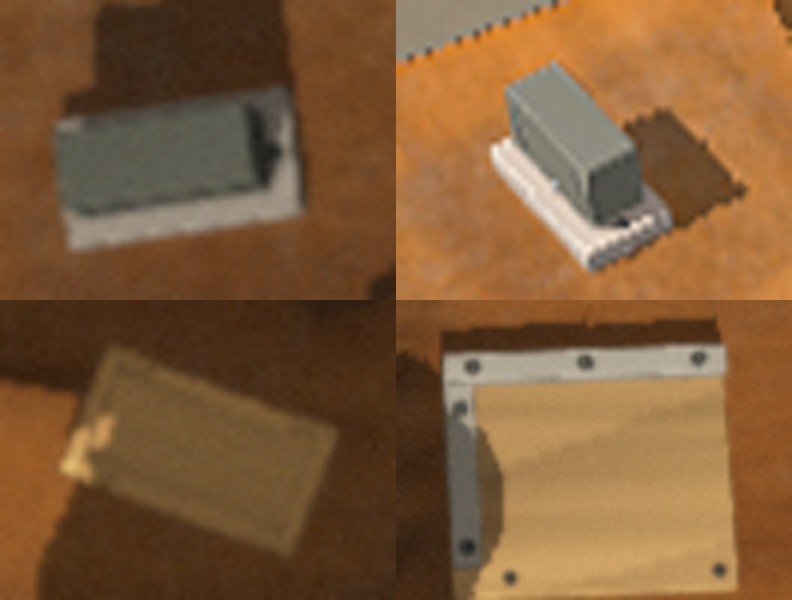

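The crops confirm it. The top-left and top-right panels show the grey cap over the bright steel foot. The holder is at bottom left and the jig at bottom right. Next I turn the corner pixels into poses.

```bash
python3 - <<'E'
from h import *
d=cam("top")
P=lambda pts,ox,oy,s:[((x+.5)/s-.5+ox,(y+.5)/s-.5+oy) for x,y in pts]
def rect(n,pts,z):
    X=ray(d,pts,z)[:,:2]
    c,(w,h),a=cv2.minAreaRect((X*1000).astype(np.float32)); print(n,"mean",X.mean(0).round(4),"rect",np.round(c,1),round(w,1),round(h,1),round(a,1)); 
    e=X-np.roll(X,1,0); print("  edges",[(round(np.hypot(*v)*1000,1),round(np.degrees(np.arctan2(v[1],v[0])),1)) for v in e])
rect("cap",P([(57,125),(247,104),(266,184),(76,213)],170,270,6),.052)
rect("foot",P([(290,85),(303,212),(70,250),(56,122)],170,270,6),.012)
rect("holder",P([(118,45),(337,130),(292,255),(62,175)],267,239,6),.013)
rect("fences",P([(443,55),(724,45),(736,290),(452,297)],340,165,3.96),.018)
print(ray(d,P([(475,85),(722,77),(480,265)],340,165,3.96),.024).round(4))
print(ray(d,P([(506,80),(722,78)],340,165,3.96),.012).round(4))
s=cam("scene")
q=[(x/6+205,y/6+165) for x,y in [(508,90),(555,62),(638,152),(588,185)]]
q=[((x-396)/6+205,y/6+165) for x,y in [(508,90),(555,62),(638,152),(588,185)]]
print("scene cap",ray(s,q,.052).round(4), ray(s,q,.052).mean(0))
def sub(n,lo,hi,box,z):
    x,y,w,h=box;m=cv2.inRange(cv2.cvtColor(d["image"][y:y+h,x:x+w],cv2.COLOR_BGR2HSV),lo,hi)
    c=max(cv2.findContours(m,0,1)[0],key=cv2.contourArea).reshape(-1,2)+[x,y]
    print(n,cv2.minAreaRect((ray(d,c,z)[:,:2]*1000).astype(np.float32)))
sub("foot+cap",(0,0,60),(180,80,255),(170,275,60,45),.012)
print(cv2.Rodrigues(ctrl.get_obs()["tool_rot"])[0].round(4))
E
```

```text
cap mean [0.4299 0.2895] rect [430.6 289.6] 29.9 66.3 7.7
  edges [(np.float64(30.1), np.float64(13.3)), (np.float64(63.4), np.float64(-84.7)), (np.float64(27.4), np.float64(-166.1)), (np.float64(63.4), np.float64(97.7))]
foot mean [0.43   0.2915] rect [429.9 291.3] 44.2 81.5 8.0
  edges [(np.float64(81.1), np.float64(-82.0)), (np.float64(43.8), np.float64(-173.6)), (np.float64(80.3), np.float64(98.2)), (np.float64(44.2), np.float64(7.4))]
holder mean [0.4955 0.0841] rect [496.2  84.5] 83.8 49.0 69.3
  edges [(np.float64(49.1), np.float64(-23.6)), (np.float64(81.3), np.float64(-112.5)), (np.float64(45.9), np.float64(159.3)), (np.float64(83.8), np.float64(69.6))]
fences mean [ 0.6053 -0.3108] rect [ 605.8 -311.1] 132.9 154.2 0.3
  edges [(np.float64(131.0), np.float64(-1.2)), (np.float64(150.7), np.float64(-88.9)), (np.float64(133.0), np.float64(178.2)), (np.float64(149.4), np.float64(90.3))]
[[ 0.6514 -0.2518  0.024 ]
 [ 0.6534 -0.3833  0.024 ]
 [ 0.5545 -0.2486  0.024 ]]
[[ 0.6571 -0.2714  0.012 ]
 [ 0.6561 -0.3874  0.012 ]]
scene cap [[0.4139 0.3167 0.052 ]
 [0.4387 0.3221 0.052 ]
 [0.4464 0.2556 0.052 ]
 [0.4198 0.2489 0.052 ]] [0.42969527 0.28582211 0.052     ]
foot+cap ((429.7017517089844, 292.01666259765625), (44.82785415649414, 81.3785629272461), 6.847285747528076)
[[-9.405e-01  3.399e-01 -6.000e-04]
 [ 3.399e-01  9.405e-01 -1.200e-03]
 [ 1.000e-04 -1.300e-03 -1.000e+00]]
```

```bash
cat >> h.py <<'E'
def go(xyz,ydeg):
    """shift in present tool axes, then turn about tool z, for TCP target and tool-y heading (deg)"""
    o=ctrl.get_obs(); R=cv2.Rodrigues(o["tool_rot"])[0]
    a=np.degrees(np.arctan2(R[1,1],R[0,1])); t=-(ydeg-a+180)%360-180; t=-((ydeg-a+180)%360-180)
    print("t",round(o["t"],2),"pos",o["tool_pos"].round(4),"yaw",round(a,2),"tilt",R[:2,2].round(4),"q6",round(o["q"][5],2),"F",o["contact_force"].round(1),"open",round(o["opening"],4))
    print(" shift",(R.T@(np.array(xyz)-o["tool_pos"])).round(4),"turn",round(np.radians(t),4))
E
python3 - <<'E'
from h import *
d=cam("top")
P=lambda pts,s=3.96:[((x-396+.5)/s-.5+340,(y+.5)/s-.5+165) for x,y in pts]
X=ray(d,P([(443,55),(724,45)]),.024);print("outer long",X.round(4))
X=ray(d,P([(475,85),(724,77)]),.024);print("long inner",X.round(4))
print("short inner",ray(d,P([(475,85),(480,265)]),.024).round(4))
print("board far",ray(d,P([(736,290),(452,297)]),.012).round(4))
go([.430,.290,.18],7.5)
E
```

```text
outer long [[ 0.6722 -0.026   0.024 ]
 [ 0.6748 -0.1751  0.024 ]]
long inner [[ 0.6555 -0.0425  0.024 ]
 [ 0.6573 -0.1742  0.024 ]]
short inner [[ 0.6555 -0.0425  0.024 ]
 [ 0.5585 -0.0421  0.024 ]]
board far [[ 0.5449 -0.177   0.012 ]
 [ 0.5441 -0.0277  0.012 ]]
t 0.25 pos [0.2123 0.5876 0.3033] yaw 70.13 tilt [-0.0004 -0.0009] q6 -0.12 F [ 0.3 -1.1  0. ] open 0.0857
 shift [-0.3059 -0.2057  0.1235] turn 1.093
```

>>> {"op": "drive_tool", "data": {"rows": [[[-0.031, -0.021, 0.005], 0], [[-0.031, -0.021, 0.005], 0], [[-0.031, -0.021, 0.005], 0], [[-0.031, -0.021, 0.005], 0], [[-0.031, -0.021, 0.005], 0], [[-0.031, -0.021, 0.005], 0], [[-0.031, -0.021, 0.005], 0], [[-0.031, -0.021, 0.005], 0], [[-0.031, -0.021, 0.005], 0], [[-0.027, -0.017, 0.005], 0]]}}

```text
t: 1.25
tool_pos: [0.4309, 0.2884, 0.2537]
tool_rot: [0.543, 3.094, 0.0]
contact_force: [0.8, 0.5, -0.5]
opening: 0.0855
grip_force: 0.0
```

>>> {"op": "drive_tool", "data": {"rows": [[[0, 0, 0], 0.137], [[0, 0, 0], 0.137], [[0, 0, 0], 0.137], [[0, 0, 0], 0.137], [[0, 0, 0], 0.137], [[0, 0, 0], 0.137], [[0, 0, 0], 0.137], [[0, 0, 0], 0.134], [[0, 0, 0], 0], [[0, 0, 0], 0]]}}

```text
t: 2.25
tool_pos: [0.4301, 0.29, 0.2539]
tool_rot: [-2.068, -2.365, 0.0]
contact_force: [0.3, 0.3, -0.5]
opening: 0.0852
grip_force: 0.0
```

```bash
python3 - <<'E'
from h import *
go([.430,.290,.10],7.5)
E
```

```text
t 2.25 pos [0.4301 0.29   0.2539] yaw 7.67 tilt [-0.0001 -0.    ] q6 0.32 F [ 0.3  0.3 -0.5] open 0.0852
 shift [-0.000e+00 -1.000e-04  1.539e-01] turn 0.0029
```

>>> {"op": "drive_tool", "data": {"rows": [[[0, 0, 0.03], 0], [[0, 0, 0.03], 0], [[0, 0, 0.03], 0], [[0, 0, 0.03], 0], [[0, 0, 0.02], 0], [[0, 0, 0.014], 0], [[0, 0, 0], 0], [[0, 0, 0], 0]]}}

```text
t: 3.05
tool_pos: [0.4306, 0.2903, 0.1005]
tool_rot: [2.07, 2.363, 0.001]
contact_force: [0.2, -0.4, 0.3]
opening: 0.0852
grip_force: 0.0
```

>>> {"op": "drive_tool", "data": {"rows": [[[0, 0, 0], 0], [[0, 0, 0], 0], [[0, 0, 0], 0], [[0, 0, 0], 0], [[0, 0, 0], 0], [[0, 0, 0], 0], [[0, 0, 0], 0], [[0, 0, 0], 0], [[0, 0, 0], 0], [[0, 0, 0], 0]], "jaw": 1, "grip_force": 25}}

```text
t: 4.05
tool_pos: [0.4306, 0.2902, 0.1005]
tool_rot: [2.071, 2.362, 0.001]
contact_force: [-0.3, -0.4, 4.7]
opening: 0.0269
grip_force: 25.7
```

```bash
python3 - <<'E'
from h import *
go([.430,.290,.17],7.5)
d=cam("scene"); i=d["image"][120:260,150:340]; cv2.imwrite("pics/g1.png",cv2.resize(i,None,fx=4,fy=4,interpolation=2))
E
```

```text
t 4.05 pos [0.4306 0.2902 0.1005] yaw 7.51 tilt [0.0008 0.0004] q6 0.32 F [-0.3 -0.4  4.7] open 0.0269
 shift [-0.0001 -0.0006 -0.0695] turn 0.0001
```

View pics/g1.png

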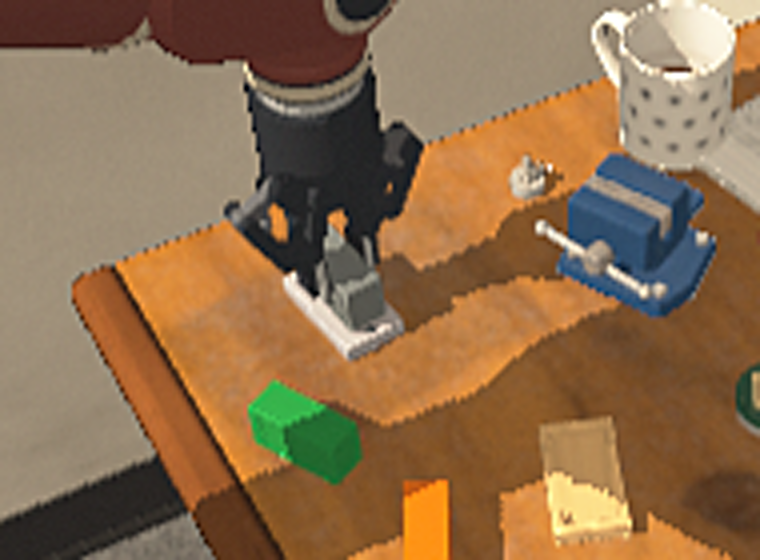

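The view shows the fingers astride the grey cap on the steel foot. The 27 mm opening matches the cap, so I lift.

>>> {"op": "drive_tool", "data": {"rows": [[[0, 0, -0.008], 0], [[0, 0, -0.008], 0], [[0, 0, -0.01], 0], [[0, 0, -0.015], 0], [[0, 0, -0.02], 0], [[0, 0, -0.02], 0], [[0, 0, -0.02], 0], [[0, 0, 0], 0]]}}

```text
t: 4.9
tool_pos: [0.432, 0.2909, 0.2055]
tool_rot: [2.069, 2.36, 0.011]
contact_force: [-0.9, 0.2, -0.7]
opening: 0.0262
grip_force: 25.1
```

```bash
python3 - <<'E'
from h import *
go([.4958,.0843,.20],-20.5)
d=cam("top"); s=cam("scene")
i=d["image"][225:345,160:350]; j=s["image"][120:260,150:340]
# block now bare: foot + holder again
for n,lo,hi,(x,y,w,h),z in [("holder",(10,60,40),(30,255,255),(270,240,62,48),.013)]:
    pass
a=cv2.resize(i,(400,253),interpolation=2); b=cv2.resize(j,(400,295),interpolation=2)
h_=cv2.resize(d["image"][239:289,267:333],(400,303),interpolation=2); b2=cv2.resize(s["image"][215:265,262:328],(400,303),interpolation=2)
cv2.imwrite("pics/g2.png",np.vstack([np.hstack([cv2.resize(a,(400,295)),b]),np.hstack([h_,b2])]))
E
```

```text
t 4.9 pos [0.432  0.2909 0.2055] yaw 7.51 tilt [0.0071 0.0034] q6 0.32 F [-0.9  0.2 -0.7] open 0.0262
 shift [-0.2132  0.0362  0.0052] turn 0.4889
```

View pics/g2.png

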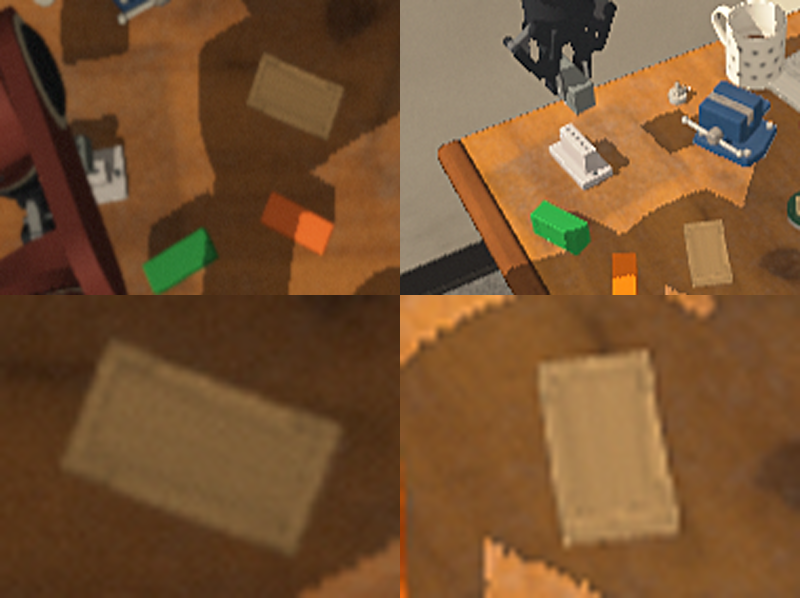

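Cap is off and the block stayed put. Next I measure the holder a second time, from both views.

```bash
python3 - <<'E'
from h import *
def P(pts,ox,oy,px,py,s=6.06): return [((x-px+.5)/s-.5+ox,(y-py+.5)/s-.5+oy) for x,y in pts]
for n,pts in [("top",P([(113,340),(341,430),(296,553),(64,467)],267,239,0,295)),("scene",P([(539,362),(648,350),(680,518),(565,532)],262,215,400,295)),("scene-base",P([(539,362),(648,350),(680,532),(565,545)],262,215,400,295))]:
    d=cam(n.split("-")[0]); X=ray(d,pts,.013)[:,:2]
    e=np.roll(X,-1,0)-X; print(n,X.mean(0).round(4),[(round(np.hypot(*v)*1000,1),round(np.degrees(np.arctan2(v[1],v[0]))%180,1)) for v in e])
go([.4958,.0843,.20],-20.5)
E
```

```text
top [0.4956 0.0844] [(np.float64(84.0), np.float64(67.1)), (np.float64(44.8), np.float64(159.0)), (np.float64(84.3), np.float64(68.5)), (np.float64(46.8), np.float64(158.6))]
scene [0.4963 0.0828] [(np.float64(45.6), np.float64(158.1)), (np.float64(87.6), np.float64(68.3)), (np.float64(46.1), np.float64(158.5)), (np.float64(87.9), np.float64(68.0))]
scene-base [0.4946 0.0799] [(np.float64(45.6), np.float64(158.1)), (np.float64(94.4), np.float64(67.7)), (np.float64(45.9), np.float64(157.9)), (np.float64(94.2), np.float64(67.5))]
t 5.15 pos [0.4295 0.2897 0.1995] yaw 7.51 tilt [-0.0022 -0.0011] q6 0.32 F [-0.1  0.9 -1.1] open 0.0265
 shift [-0.2123  0.0389 -0.0004] turn 0.4888
```

>>> {"op": "drive_tool", "data": {"rows": [[[-0.03, 0.005, 0], 0], [[-0.03, 0.006, 0], 0], [[-0.03, 0.006, 0], 0], [[-0.03, 0.006, 0], 0], [[-0.03, 0.006, 0], 0], [[-0.03, 0.005, 0], 0], [[-0.032, 0.005, 0], 0], [[0, 0, 0], 0]]}}

```text
t: 5.95
tool_pos: [0.4968, 0.0822, 0.1998]
tool_rot: [-2.076, -2.357, 0.003]
contact_force: [-0.6, 0.8, -0.3]
opening: 0.0267
grip_force: 25.0
```

>>> {"op": "drive_tool", "data": {"rows": [[[0, 0, 0], 0.128], [[0, 0, 0], 0.128], [[0, 0, 0], 0.128], [[0, 0, 0], 0.126], [[0, 0, 0.03], 0], [[0, 0, 0.03], 0], [[0, 0, 0], 0], [[0, 0, 0], 0], [[0, 0, 0], 0]]}}

```text
t: 6.85
tool_pos: [0.4973, 0.0853, 0.1423]
tool_rot: [2.599, 1.763, 0.003]
contact_force: [0.0, 0.1, -0.4]
opening: 0.0267
grip_force: 25.0
```

```bash
python3 - <<'E'
from h import *
go([.496,.0842,.0895],-21.7)
d=cam("top"); s=cam("scene")
a=cv2.resize(d["image"][230:305,255:355],(400,300),interpolation=2); b=cv2.resize(s["image"][190:265,245:345],(400,300),interpolation=2)
cv2.imwrite("pics/g3.png",np.hstack([a,b]))
E
```

```text
t 6.85 pos [0.4973 0.0853 0.1423] yaw -21.7 tilt [0.0021 0.0001] q6 0.4 F [ 0.   0.1 -0.4] open 0.0267
 shift [-0.0015 -0.001   0.0528] turn 0.0001
```

View pics/g3.png

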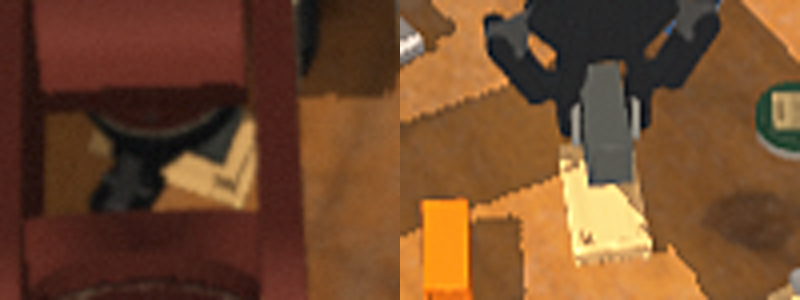

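The scene shows the cap held above the holder, with its near rim corners at panel (590,183) and (631,185). I use these to check where it sits in the grip.

```bash
python3 - <<'E'
from h import *
s=cam("scene"); P=lambda pts:[((x-400+.5)/4-.5+245,(y+.5)/4-.5+190) for x,y in pts]
o=ctrl.get_obs(); a=np.radians(-21.7); ex=np.array([np.cos(a),np.sin(a)]); ey=np.array([-ex[1],ex[0]])
for pts,z in [([(590,184),(631,185)],o["tool_pos"][2]-.0845),([(588,147),(632,149)],o["tool_pos"][2]-.0485)]:
    m=ray(s,P(pts),z)[:,:2]; c=m.mean(0)+ey*.0325; r=c-o["tool_pos"][:2]; print(m.round(4),"cap centre",c.round(4),"rel along cap x,y",(r@ex).round(4),(r@ey).round(4))
print(o["tool_pos"])
E
```

```text
[[0.4756 0.0634]
 [0.4962 0.0507]] cap centre [0.4979 0.0872] rel along cap x,y -0.0004 0.0022
[[0.4745 0.0626]
 [0.4957 0.0487]] cap centre [0.4971 0.0859] rel along cap x,y -0.0007 0.0006
[0.49754216 0.08505958 0.14264808]
```

>>> {"op": "drive_tool", "data": {"rows": [[[-0.0028, -0.0008, 0.015], 0], [[0, 0, 0.015], 0], [[0, 0, 0.008], 0], [[0, 0, 0.005], 0], [[0, 0, 0.004], 0], [[0, 0, 0.003], 0], [[0, 0, 0.001], 0], [[0, 0, 0], 0], [[0, 0, 0], 0]]}}

```text
t: 7.9
tool_pos: [0.4951, 0.0827, 0.0903]
tool_rot: [2.6, 1.763, 0.001]
contact_force: [0.2, 0.5, 0.3]
opening: 0.0267
grip_force: 25.0
```

```bash
python3 - <<'E'
from h import *
go([.4957,.0827,.0895],-21.7)
E
```

```text
t 7.9 pos [0.4951 0.0827 0.0903] yaw -21.71 tilt [0.0008 0.    ] q6 0.4 F [0.2 0.5 0.3] open 0.0267
 shift [0.0003 0.0006 0.0008] turn -0.0002
```

>>> {"op": "drive_tool", "data": {"rows": [[[0, 0, 0.001], 0], [[0, 0, 0], 0]]}}

```text
t: 8.1
tool_pos: [0.4952, 0.0826, 0.0896]
tool_rot: [2.6, 1.763, 0.001]
contact_force: [-0.3, 0.5, 2.1]
opening: 0.0264
grip_force: 25.4
```

>>> {"op": "drive_tool", "data": {"rows": [[[0, 0, 0], 0], [[0, 0, 0], 0], [[0, 0, 0], 0], [[0, 0, 0], 0], [[0, 0, 0], 0], [[0, 0, 0], 0], [[0, 0, 0], 0], [[0, 0, 0], 0], [[0, 0, 0], 0], [[0, 0, 0], 0]], "jaw": 0}}

```text
t: 9.1
tool_pos: [0.4948, 0.0826, 0.0889]
tool_rot: [-2.6, -1.763, 0.0]
contact_force: [0.6, -0.1, 0.9]
opening: 0.0855
grip_force: 0.0
```

>>> {"op": "drive_tool", "data": {"rows": [[[0, 0, -0.02], 0], [[0, 0, -0.03], 0], [[0, 0, -0.04], 0], [[0, 0, -0.04], 0], [[0, 0, 0], -0.128], [[0, 0, 0], -0.128], [[0, 0, 0], -0.128], [[0, 0, 0], -0.126], [[0, 0, 0], 0], [[0, 0, 0], 0]]}}

```text
t: 10.1
tool_pos: [0.4947, 0.0826, 0.2189]
tool_rot: [-2.074, -2.359, 0.0]
contact_force: [0.7, -0.4, -0.1]
opening: 0.0852
grip_force: 0.0
```

```bash
python3 - <<'E'
from h import *
go([.430,.2905,.22],7.5)
d=cam("top"); s=cam("scene")
a=cv2.resize(d["image"][270:320,170:236],(400,303),interpolation=2); b=cv2.resize(s["image"][205:265,255:335],(400,303),interpolation=2)
c=cv2.resize(s["image"][160:210,205:271],(400,303),interpolation=2)
cv2.imwrite("pics/g4.png",np.vstack([np.hstack([a,b]),np.hstack([c,c*0])]))
E
```

```text
t 10.1 pos [0.4947 0.0826 0.2189] yaw 7.36 tilt [-0.0001 -0.    ] q6 -0.11 F [ 0.7 -0.4 -0.1] open 0.0852
 shift [ 0.2144 -0.0376 -0.0011] turn -0.0025
```

View pics/g4.png

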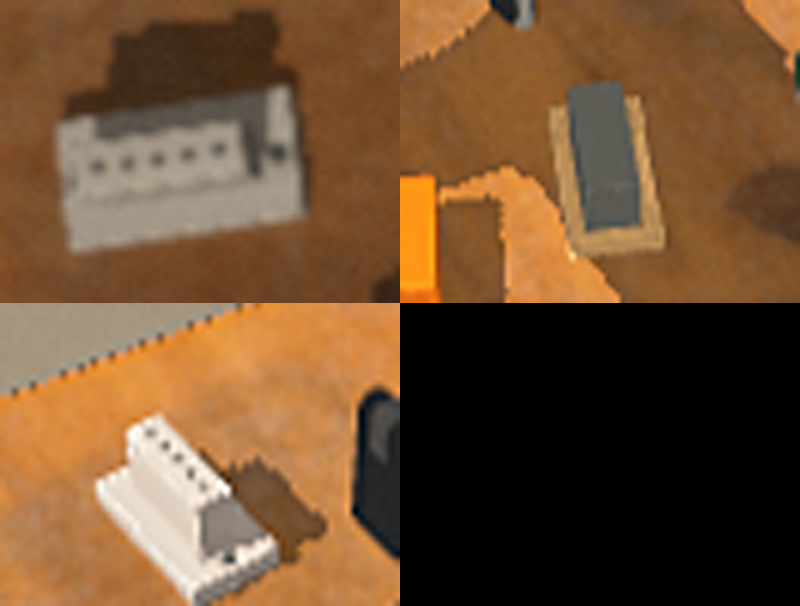

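The cap sits flat in the pocket, at panel (605,155), and the block is unmoved. Now I fetch the block.

>>> {"op": "drive_tool", "data": {"rows": [[[0.03, -0.005, 0], 0], [[0.03, -0.006, 0], 0], [[0.03, -0.005, 0], 0], [[0.03, -0.005, 0], 0], [[0.03, -0.006, 0], 0], [[0.03, -0.005, 0], 0], [[0.0345, -0.0056, 0], 0], [[0, 0, 0.02], 0], [[0, 0, 0], 0]]}}

```text
t: 11.1
tool_pos: [0.4278, 0.2905, 0.1964]
tool_rot: [-2.069, -2.362, 0.007]
contact_force: [-1.0, 0.1, -0.2]
opening: 0.0852
grip_force: 0.0
```

```bash
python3 - <<'E'
from h import *
go([.430,.291,.090],7.5)
E
```

```text
t 11.1 pos [0.4278 0.2905 0.1964] yaw 7.55 tilt [-0.0044 -0.0023] q6 0.32 F [-1.   0.1 -0.2] open 0.0852
 shift [0.0003 0.0028 0.1064] turn 0.0009
```

>>> {"op": "drive_tool", "data": {"rows": [[[0, 0, 0.03], 0], [[0, 0, 0.03], 0], [[0, 0, 0.025], 0], [[0, 0, 0.015], 0], [[0, 0, 0.008], 0], [[0, 0, 0], 0], [[0, 0, 0], 0]]}}

```text
t: 11.8
tool_pos: [0.4303, 0.2907, 0.0921]
tool_rot: [2.071, 2.361, 0.003]
contact_force: [0.4, 0.5, 0.5]
opening: 0.0856
grip_force: 0.0
```

```bash
python3 - <<'E'
from h import *
go([.430,.291,.090],7.5)
E
```

```text
t 11.8 pos [0.4303 0.2907 0.0921] yaw 7.48 tilt [0.0017 0.0008] q6 0.32 F [0.4 0.5 0.5] open 0.0856
 shift [ 0.0004 -0.0003  0.0021] turn -0.0003
```

>>> {"op": "drive_tool", "data": {"rows": [[[0, 0, 0.001], 0], [[0, 0, 0], 0], [[0, 0, 0], 0], [[0, 0, 0], 0], [[0, 0, 0], 0], [[0, 0, 0], 0], [[0, 0, 0], 0], [[0, 0, 0], 0], [[0, 0, 0], 0], [[0, 0, 0], 0]], "jaw": 1, "grip_force": 90}}

```text
t: 12.8
tool_pos: [0.4298, 0.2905, 0.0904]
tool_rot: [2.071, 2.362, 0.001]
contact_force: [-0.8, -0.8, 4.9]
opening: 0.0165
grip_force: 89.0
```

>>> {"op": "drive_tool", "data": {"rows": [[[0, 0, -0.008], 0], [[0, 0, -0.012], 0], [[0, 0, -0.02], 0], [[0, 0, -0.02], 0], [[0, 0, -0.02], 0], [[0, 0, -0.01], 0], [[0, 0, 0], 0], [[0, 0, 0], 0], [[0, 0, 0], 0]]}}

```text
t: 13.7
tool_pos: [0.4287, 0.29, 0.1784]
tool_rot: [-2.071, -2.361, 0.004]
contact_force: [0.9, -0.2, -3.0]
opening: 0.0163
grip_force: 88.2
```

```bash
python3 - <<'E'
from h import *
go([.6145,-.102,.18],0.8)
d=cam("top"); s=cam("scene")
a=cv2.resize(d["image"][170:246,345:445],(400,304),interpolation=2); b=cv2.resize(s["image"][140:200,205:285],(400,304),interpolation=2)
c=cv2.resize(s["image"][230:320,325:445],(400,304),interpolation=2)
cv2.imwrite("pics/g5.png",np.vstack([np.hstack([a,b]),np.hstack([c,c*0])]))
E
```

```text
t 13.7 pos [0.4287 0.29   0.1784] yaw 7.5 tilt [-0.0024 -0.0012] q6 0.32 F [ 0.9 -0.2 -3. ] open 0.0163
 shift [-0.4129  0.133  -0.0016] turn 0.117
```

View pics/g5.png

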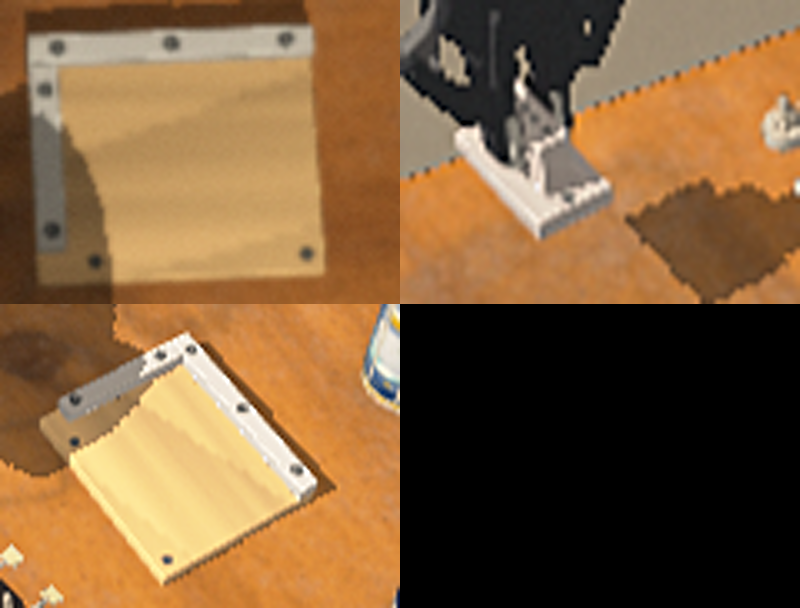

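Block is held (about 3 N of weight) and level. The jig is clear, with its inner corner at panel (60,64) in the top view. I work out the jig's heading and the corner.

```bash
python3 - <<'E'
from h import *
d=cam("top"); s=cam("scene")
T=lambda pts:[((x+.5)/4-.5+345,(y+.5)/4-.5+170) for x,y in pts]
S=lambda pts:[((x+.5)/3.333-.5+325,(y-304+.5)/3.378-.5+230) for x,y in pts]
def line(n,X):
    v=X[1]-X[0]; print(n,X[:,:2].round(4).tolist(),"len",round(np.hypot(*v[:2])*1000,1),"ang",round(np.degrees(np.arctan2(v[1],v[0]))%180,2))
line("T long outer",ray(d,T([(27,38),(313,26)]),.024)); line("T long inner",ray(d,T([(60,66),(313,56)]),.024))
line("T short outer",ray(d,T([(27,38),(38,250)]),.024)); line("T short inner",ray(d,T([(58,67),(67,247)]),.024)); line("T near edge",ray(d,T([(40,285),(325,274)]),.012))
line("S long outer",ray(s,S([(188,333),(317,484)]),.024)); line("S long inner",ray(s,S([(180,356),(300,490)]),.024)); line("S short outer",ray(s,S([(188,333),(60,403)]),.024))
go([.6145,-.102,.18],1)
E
```

```text
T long outer [[0.6709, -0.0258], [0.6745, -0.1759]] len 150.2 ang 91.37
T long inner [[0.6554, -0.0426], [0.6582, -0.1751]] len 132.6 ang 91.22
T short outer [[0.6709, -0.0258], [0.5576, -0.0283]] len 113.3 ang 1.27
T short inner [[0.6549, -0.0415], [0.5589, -0.0433]] len 96.0 ang 1.05
T near edge [[0.5414, -0.0294], [0.5443, -0.1778]] len 148.4 ang 91.11
S long outer [[0.6722, -0.0285], [0.6731, -0.178]] len 149.5 ang 90.36
S long inner [[0.6549, -0.0426], [0.66, -0.176]] len 133.5 ang 92.19
S short outer [[0.6722, -0.0285], [0.5572, -0.0335]] len 115.1 ang 2.52
t 13.9 pos [0.4291 0.2902 0.1789] yaw 7.5 tilt [-0.0016 -0.0008] q6 0.32 F [ 0.  -0.4 -1.5] open 0.0165
 shift [-0.413   0.1326 -0.0011] turn 0.1135
```

>>> {"op": "drive_tool", "data": {"rows": [[[-0.025, 0.009, 0], 0], [[-0.044, 0.015, 0], 0], [[-0.044, 0.015, 0], 0], [[-0.044, 0.015, 0], 0], [[-0.044, 0.015, 0], 0], [[-0.044, 0.015, 0], 0], [[-0.044, 0.015, 0], 0], [[-0.044, 0.015, 0], 0], [[-0.044, 0.015, 0], 0], [[-0.032, 0.011, 0], 0]]}}

```text
t: 14.9
tool_pos: [0.6225, -0.0996, 0.1795]
tool_rot: [2.073, 2.36, -0.001]
contact_force: [0.2, -0.2, -3.0]
opening: 0.0164
grip_force: 88.1
```

>>> {"op": "drive_tool", "data": {"rows": [[[0, 0, 0], 0.055], [[0, 0, 0], 0.055], [[0, 0, 0], 0], [[0, 0, 0], 0], [[0, 0, 0], 0], [[0, 0, 0], 0]]}}

```text
t: 15.5
tool_pos: [0.6216, -0.0965, 0.1799]
tool_rot: [-2.197, -2.246, 0.0]
contact_force: [0.1, 0.2, -2.8]
opening: 0.0167
grip_force: 88.4
```

```bash
python3 - <<'E'
from h import *
go([.621,-.097,.1035],1.2)
E
```

```text
t 15.5 pos [ 0.6216 -0.0965  0.1799] yaw 1.26 tilt [-0.  0.] q6 -0.29 F [ 0.1  0.2 -2.8] open 0.0167
 shift [-0.0005 -0.0006  0.0764] turn 0.001
```

>>> {"op": "drive_tool", "data": {"rows": [[[0, 0, 0.02], 0], [[0, 0, 0.02], 0], [[0, 0, 0.015], 0], [[0, 0, 0.01], 0], [[0, 0, 0.007], 0], [[0, 0, 0.003], 0], [[0, 0, 0.0015], 0], [[0, 0, 0], 0], [[0, 0, 0], 0], [[0, 0, 0], 0]]}}

```text
t: 16.5
tool_pos: [0.6221, -0.0969, 0.1041]
tool_rot: [2.197, 2.244, 0.001]
contact_force: [0.0, 0.4, -2.4]
opening: 0.0164
grip_force: 88.5
```

>>> {"op": "drive_tool", "data": {"rows": [[[0, 0, 0.001], 0], [[0, 0, 0], 0], [[0, 0, 0], 0]]}}

```text
t: 16.8
tool_pos: [0.6217, -0.0968, 0.1025]
tool_rot: [2.198, 2.245, 0.0]
contact_force: [-0.8, -0.7, -2.9]
opening: 0.0168
grip_force: 88.5
```

>>> {"op": "drive_tool", "data": {"rows": [[[0, 0, 0.001], 0], [[0, 0, 0], 0], [[0, 0, 0], 0]]}}

```text
t: 17.1
tool_pos: [0.6219, -0.0969, 0.1024]
tool_rot: [2.198, 2.245, -0.0]
contact_force: [-3.8, 1.2, 5.0]
opening: 0.0164
grip_force: 89.7
```

>>> {"op": "drive_tool", "data": {"rows": [[[0, 0, 0.001], 0], [[0, 0, 0], 0], [[0, 0, 0], 0]]}}

```text
t: 17.4
tool_pos: [0.6221, -0.0969, 0.1024]
tool_rot: [2.198, 2.245, 0.0]
contact_force: [-6.1, 1.7, 10.1]
opening: 0.0166
grip_force: 90.3
```

>>> {"op": "drive_tool", "data": {"rows": [[[0, 0, -0.001], 0], [[0.003, 0.003, 0], 0], [[0.003, 0.003, 0], 0], [[0.003, 0.003, 0], 0], [[0, 0, 0], 0], [[0, 0, 0], 0]]}}

```text
t: 18.0
tool_pos: [0.6318, -0.0878, 0.1025]
tool_rot: [2.196, 2.243, 0.003]
contact_force: [0.2, -1.1, 4.9]
opening: 0.0164
grip_force: 89.7
```

>>> {"op": "drive_tool", "data": {"rows": [[[0, 0.002, 0], 0], [[0, 0.001, 0], 0], [[0, 0, 0], 0], [[0, 0, 0], 0]]}}

```text
t: 18.4
tool_pos: [0.6338, -0.0877, 0.1024]
tool_rot: [2.198, 2.245, -0.0]
contact_force: [-4.8, 0.2, 8.2]
opening: 0.0165
grip_force: 90.1
```

>>> {"op": "drive_tool", "data": {"rows": [[[0, 0.0015, 0], 0], [[0, 0, 0], 0], [[0, 0, 0], 0]]}}

```text
t: 18.7
tool_pos: [0.6352, -0.0876, 0.1024]
tool_rot: [2.198, 2.245, -0.0]
contact_force: [-4.4, 0.3, 8.3]
opening: 0.0166
grip_force: 90.1
```

>>> {"op": "drive_tool", "data": {"rows": [[[0.002, 0, 0], 0], [[0.002, 0, 0], 0], [[0, 0, 0], 0], [[0, 0, 0], 0]]}}

```text
t: 19.1
tool_pos: [0.636, -0.0841, 0.1024]
tool_rot: [2.196, 2.242, 0.002]
contact_force: [-0.2, -2.3, 4.8]
opening: 0.0165
grip_force: 89.7
```

>>> {"op": "drive_tool", "data": {"rows": [[[0, 0.0015, 0], 0], [[0, 0.0015, 0], 0], [[0, 0, 0], 0], [[0, 0, 0], 0]]}}

```text
t: 19.5
tool_pos: [0.6374, -0.0839, 0.1024]
tool_rot: [-2.197, -2.244, 0.004]
contact_force: [-7.4, -2.1, 11.5]
opening: 0.0167
grip_force: 90.6
```

>>> {"op": "drive_tool", "data": {"rows": [[[0.0015, 0, 0], 0], [[0.0015, 0, 0], 0], [[0, 0, 0], 0], [[0, 0, 0], 0]]}}

```text
t: 19.9
tool_pos: [0.6374, -0.0831, 0.1025]
tool_rot: [2.197, 2.243, -0.008]
contact_force: [-7.6, -10.4, 10.6]
opening: 0.0167
grip_force: 90.2
```

>>> {"op": "drive_tool", "data": {"rows": [[[0, 0.0015, -0.0005], 0], [[0, 0.001, 0], 0], [[0, 0, 0], 0], [[0, 0, 0], 0], [[0, 0, 0], 0]]}}

```text
t: 20.4
tool_pos: [0.6379, -0.0831, 0.1026]
tool_rot: [-2.196, -2.243, 0.015]
contact_force: [-17.0, -10.1, 15.3]
opening: 0.0165
grip_force: 91.0
```

```bash
python3 - <<'E'
from h import *
go([.635,-.0827,.1024],1.2); print(ctrl.get_obs()["wrist_torque"].round(2))
d=cam("top"); s=cam("scene")
a=cv2.resize(d["image"][170:246,345:445],(400,304),interpolation=2); b=cv2.resize(s["image"][205:265,255:335],(400,304),interpolation=2)
c=cv2.resize(s["image"][230:320,325:445],(400,304),interpolation=2)
cv2.imwrite("pics/g6.png",np.vstack([np.hstack([a,b]),np.hstack([c,cv2.resize(s["image"],(400,304))])]))
E
```

```text
t 20.4 pos [ 0.6379 -0.0831  0.1026] yaw 1.21 tilt [-0.0087 -0.0048] q6 -0.26 F [-17.  -10.1  15.3] open 0.0165
 shift [ 0.0004 -0.0029  0.0002] turn 0.0001
[-1.39  2.53 -0.03]
```

View pics/g6.png

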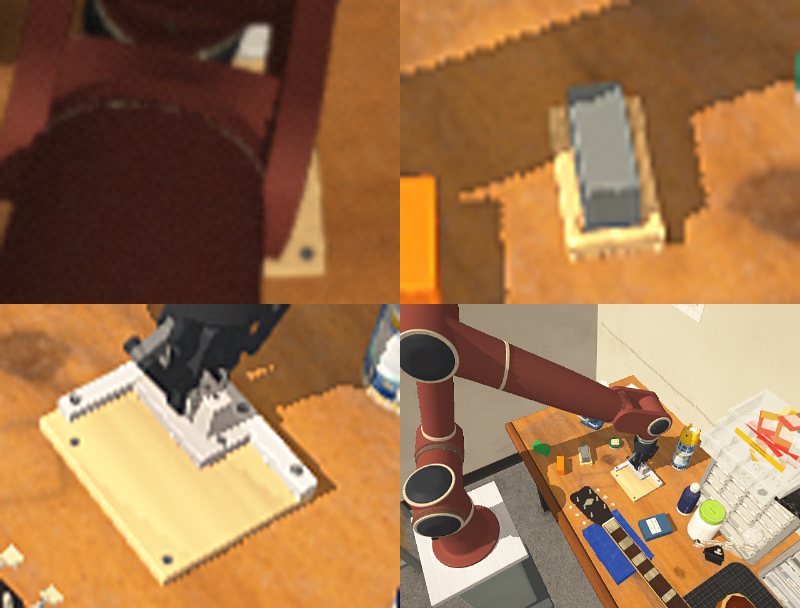

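The block sits in the corner against both fences, and the cap is still in its holder. I add a little more push towards the short fence, then watch it settle.

>>> {"op": "drive_tool", "data": {"rows": [[[0.001, 0, -0.0005], 0], [[0.001, 0, 0], 0], [[0, 0, 0], 0], [[0, 0, 0], 0], [[0, 0, 0], 0], [[0, 0, 0], 0], [[0, 0, 0], 0], [[0, 0, 0], 0]]}}

```text
t: 21.3
tool_pos: [0.6379, -0.0828, 0.1026]
tool_rot: [-2.198, -2.245, 0.018]
contact_force: [-14.3, -16.1, 11.8]
opening: 0.0164
grip_force: 90.4
```

>>> {"op": "drive_tool", "data": {"rows": [[[0, 0, 0], 0], [[0, 0, 0], 0], [[0, 0, 0], 0], [[0, 0, 0], 0], [[0, 0, 0], 0], [[0, 0, 0], 0], [[0, 0, 0], 0], [[0, 0, 0], 0], [[0, 0, 0], 0], [[0, 0, 0], 0]]}}

```text
t: 22.3
tool_pos: [0.6379, -0.0828, 0.1027]
tool_rot: [-2.198, -2.245, 0.018]
contact_force: [-14.3, -15.2, 11.3]
opening: 0.0166
grip_force: 90.4
```

```bash
python3 -c "
from station import ctrl
print(ctrl.finish_job())"
```

```text
the job is handed in; nothing more can be done
None
```

I handed the job in at about 22 s, but the hand-in gave no pass/fail result: the cap is in its holder and let go, and the gripper is still pressing the block into the jig corner with about 14 N towards the long fence and 15 N towards the short one.

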